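# Close the desiccant jar in its tilted stand

### The job

The desiccant jar stands open in its tilted stand and must be closed so that its contents stay dry. Pick up the lid from the bench, set it squarely over the jar's mouth, turn it backwards (anticlockwise) until the thread drops into place, then screw it forwards until it is fully home and let go. Do not knock over or push away the stamp, the tape measure or the two small cartons.

Things in the scene. Friction and masses are not known exactly. Their poses are not given: they have to be found in the camera images.
- lid: Round grey screw lid, 76 mm across, lying top up on the bench. Origin: centre of the skirt's lower edge; z up its axis, x along the wing grip. The flat top is 30 mm above the origin; on it stands the wing grip, a bar 62 mm long (x), 14 mm wide (y), its top 57 mm above the origin. Inside the skirt four lugs (5 mm wide, 4 mm high) on +-x and +-y, centred 5.5 mm above the origin. 0.1 to 0.2 kg.
- lid_grip (a point): Point on the lid's axis, 51 mm above its origin and 6 mm below the top of the wing grip: the middle of a good hold, jaws closing along the lid's y. Fingertips clear the lid's flat top as long as they reach less than 21 mm below this point. Jaws left 3 to 5 mm wider than the grip also turn the lid, like a spanner: it then rides up, drops and screws down freely by its own weight.
- jar_mouth (a point): Centre of the open white jar's rim (neck 58 mm across outside, rim chamfered), about 0.18 m above the bench. z points out of the mouth along the jar's axis, 27 degrees from vertical, leaning to the front of the stand (roughly to the robot). x and y belong to the stand. The lid's origin lies 11 to 17 mm below this point on the threads, 18 to 21 mm when dropped into their start, 26.5 mm when home.
- stand: Grey steel stand bolted to the bench; origin: underside centre of its base plate (170 x 140 x 6 mm), front at -x. Its tilted cup (100 mm across) holds the jar (89 mm across, 160 mm long), which turns in it only stiffly (0.9 N m) and stands at an unknown angle. On its neck: four right-hand threads of 40 mm lead, starting every 90 degrees (see jar_thread).
- jar_thread (a point): Point on the jar's axis 15 mm below the rim, amid the threads. An upright rib on each thread stops a lid that rests on top from being screwed forward: the jar only turns with it. Turned back (anticlockwise seen from outside) by up to 80 degrees it climbs up to 6 mm, then drops about 8 mm into the starts (it may land there at once). From there 65 to 85 degrees forward bring it home.
- stamp: Rubber stamp with a wooden knob, 26 x 50 mm, 68 mm tall, standing behind the lid; origin at the centre of its underside. Bystander.
- tape_measure: Yellow tape measure, 35 x 75 mm, 62 mm tall, at the right of the bench; origin at the centre of its underside. Bystander.
- small_box_0: Small cardboard carton 51 x 50 mm, 66 mm tall, left of the stand, the nearer of two; origin at the centre of its underside. Bystander.
- small_box_2: Small cardboard carton 51 x 50 mm, 66 mm tall, left of the stand, the farther of two; origin at the centre of its underside. Bystander.
Mind the look-alikes: they are no part of the job. There is more than one size of the lid; the one meant has the size given above.

How it is judged:
On the way, in this order (a step that is already met when the one before it is completed fails the run):
1. the lid sits squarely over the mouth, on top of the threads or in their start (x of lid in the frame of jar_mouth between -0.005 and 0.005 m and y of lid in the frame of jar_mouth between -0.005 and 0.005 m and z of lid in the frame of jar_mouth between -0.022 and -0.007 m and angle between the z axis of lid and the z axis of jar_mouth, either way round below 0.15 rad), for 0.2 s.
2. the thread has caught and draws the lid down: within 3 mm of home (x of lid in the frame of jar_mouth between -0.005 and 0.005 m and y of lid in the frame of jar_mouth between -0.005 and 0.005 m and z of lid in the frame of jar_mouth below -0.0235 m and angle between the z axis of lid and the z axis of jar_mouth, either way round below 0.1 rad), for 0.1 s.
At the end, for the whole second after the job is handed in: The lid is screwed fully home on the jar: its lower edge at least 25 mm below the jar's rim along the jar's axis (26.5 mm is home), centred on the mouth within 5 mm, its axis within 0.05 rad of the jar's, at rest and released (x of lid in the frame of jar_mouth between -0.005 and 0.005 m and y of lid in the frame of jar_mouth between -0.005 and 0.005 m and z of lid in the frame of jar_mouth below -0.025 m and angle between the z axis of lid and the z axis of jar_mouth, either way round below 0.05 rad and linear speed of lid below 0.02 m/s and angular speed of lid below 0.1 rad/s); the robot touches nothing.
It fails at once if the rubber stamp is knocked over or shoved by more than 30 mm (distance of stamp from where it was at the start of the episode above 0.03 m or angle between stamp's own z axis and vertical above 0.5 rad).
It fails at once if the tape measure is knocked over or shoved by more than 30 mm (distance of tape_measure from where it was at the start of the episode above 0.03 m or angle between tape_measure's own z axis and vertical above 0.5 rad).
It fails at once if the small carton is knocked over or shoved by more than 30 mm (distance of small_box_0 from where it was at the start of the episode above 0.03 m or angle between small_box_0's own z axis and vertical above 0.5 rad).
It fails at once if the small carton is knocked over or shoved by more than 30 mm (distance of small_box_2 from where it was at the start of the episode above 0.03 m or angle between small_box_2's own z axis and vertical above 0.5 rad).
It also fails if it takes over 51 s, if anything falls off the work surface, if the arm or the gripper's body presses on something with over 40 N, if the wrist force passes 120 N, or if a joint passes its speed limit or range.

### The arm

A 6-joint arm with a two-finger parallel gripper is mounted at the origin on a cart in front of the work surface, level with it; the furniture and walls round the work are solid. World frame = base frame: x ahead of the robot, y to its left, z up, the work surface at z = 0. Lengths are in m, angles in rad, forces in N, time in s.
With the tool pointing down it reaches from about 0.275 to 0.85 m from the base axis. Payload 19 kg.
Tool frame: the origin (TCP) lies between the finger pads; the fingertips stand 14 mm ahead of it and the grasp point (between the pads) lies 5 mm behind it; z points along the fingers, y is the line along which they close (so a half turn about z gives the same grasp; the last joint's range is limited). The gripper opens to 85 mm and grips with 20 to 120 N. Pads are 22 mm wide; open, the fingers measure 114 mm over their backs; the gripper's body (76 mm by 85 mm) begins 54 mm behind the grasp point. The pads swing forward as they close: fully open they stand 13 mm farther back than shut.
Start: joints at [1.075, 0.15, 1.437, -0, 1.554, -0.134], TCP at [0.204, 0.538, 0.245] pointing down, gripper open.
Joint ranges: [-2.8, 2.8], [-0.68, 2.1], [0.12, 2.68], [-1.39, 4.53], [0.16, 2.79], [-2.81, 2.81]. Speed limits (rad/s): [1.89, 1.89, 2.22, 3.01, 3.01, 3.01].

### API

Orientations are given as a rotation vector (axis times angle).
In Python, from bench import manip gives the robot as it stands.
- The arm moves only by the tool play_rows, never from a script. Its argument "series" is a list of rows, each a list of 7 numbers: the turn, a rotation vector about the tool's x, y, z as a fraction of full scale, then the shift along the tool's x, y, z as a fraction of full scale, then the opening, from -1 (shut) to 1 (fully open). A call has exactly 10 rows; each row shifts and turns the commanded pose from where the row before left it, along the tool's axes as they then stand; what a row does not reach is not made up. Full scale, the value 1, is 0.04 m for a shift and 4 degrees for a turn. A row lasts 1/10 s, in which the tool goes at most 50 mm and 8.59 degrees, less where a joint would pass 70% of its speed; a pose out of reach is approached as far as the arm can. A call with a number of a shift or a turn outside -1 to 1 is refused whole. A call with a gripper value outside its range is refused whole. The fingers move at their own pace and stop on an object; "force" is the grip in N (left out, the last holds). Time passes only in rows, so rows that do not move let the fingers close, or fill a call up. It gives the time, the measured TCP pose, the force, the opening and the grip force at its end, in the units of the state.
- manip.get_obs(): the state, without advancing time (a new reading comes with each control period).
- manip.read_camera(name): name is "scene" or "top" or "wrist"; returns (picture, depth): 400x640x3 uint8, blue, green, red; 400x640 float32, m along the optical axis (not along the pixel's ray), 0 where there is no reading.
- manip.camera_model(name): a dict with "mtx" (3x3 intrinsics, pixels), "dist" ([k1, k2, p1, p2, k3] as OpenCV has them; the pictures are not rectified), "R" (3x3) and "t" (3): a world point X has camera coordinates R X + t. Camera axes: x right, y down, z forward; pixel columns grow to the right and rows downward; lengths in m; the calibration is good to about 2 mm. A picture is of the moment at which its call begins: read the wrist's pose just before it. camera_model takes no time and is no camera call; for the wrist camera it gives the pose at the moment of the call.
- manip.close_job(): hands the job in; it is judged then, once.
The state is a dict: "time": time; "q": joint angles; "joint_vel": joint speeds; "joint_efforts": joint torques, N m; "eef_pos": TCP position; "eef_rot": TCP orientation; "force": force on the tool from outside, world axes, zero at the start; "torque": the same for the moment, N m; "finger_gap": finger opening in m; "grip_force": force on a finger pad.
Only numpy, scipy, OpenCV 4.12 (cv2) and the standard library are available. Lean on these libraries where they do the work, as an engineer would, in place of code of your own. Each camera call takes 0.05 s, during which the arm holds its last target. There are 200 camera calls.

## Working session

There is one attempt and no reset: what is moved stays moved. The work goes in short steps, Python scripts to look and compute and a tool call to move; the robot and the scene stay as the last step left them, time stands still between calls to the robot, and variables do not carry over. Pictures are saved under pics/ and viewed, at most 10 in all, crops included, and the job is handed in when it is done.

Besides the shell and the picture viewer there is one more tool, called after "Request:" by a JSON object that holds its "op" and its "data", one argument or row to a line. play_rows: Moves the arm, as the interface text tells. Shift numbers are shares of 0.04 m and turn numbers shares of 4 degrees, none past 1 either way. Its arguments: {"type":"object","properties":{"series":{"type":"array"},"force":{"type":"number"}},"required":["series"]}

```bash
mkdir -p pics; ls
python3 - <<'E'
from bench import manip
import cv2,numpy as np
print(manip.get_obs())
for n in("scene","top"):
    p,d=manip.read_camera(n);cv2.imwrite(f"pics/{n}0.png",p);np.savez(f"{n}0.npz",p=p,d=d);m=manip.camera_model(n);print(n,m)
    np.savez(f"{n}0.npz",p=p,d=d,**m)
E
```

```text
pics
{'time': 0.0, 'q': array([ 1.07501205e+00,  1.50990112e-01,  1.43800495e+00, -2.44094607e-05,
        1.55377451e+00, -1.33970225e-01]), 'joint_vel': array([-0.00089257, -0.0007855 , -0.0006098 , -0.00031078,  0.00133306,
       -0.00091132]), 'joint_efforts': array([ 1.26817486e-03, -7.13059616e+01, -5.70864737e+01, -9.34842637e-05,
        8.99392006e-03, -1.21906869e-04]), 'eef_pos': array([0.20344053, 0.53757891, 0.24468608]), 'eef_rot': array([-5.65179065e-01, -3.08998862e+00,  1.76949362e-03]), 'force': array([-0.34905793,  0.06764058, -0.16639797]), 'torque': array([-0.00334405, -0.01165048, -0.00711817]), 'grip_force': 0.0, 'finger_gap': 0.08534700148981116}
scene {'mtx': array([[387.5718061 ,   0.        , 316.25145678],
       [  0.        , 387.5718061 , 199.34305432],
       [  0.        ,   0.        ,   1.        ]]), 'dist': array([-0.07604694,  0.        ,  0.        ,  0.        ,  0.        ]), 'R': array([[ 0.72129473, -0.69218005, -0.02491363],
       [-0.30526821, -0.28540925, -0.90848934],
       [ 0.62172761,  0.66289392, -0.41716475]]), 't': array([-0.47786024,  0.25932268,  0.77134917])}
top {'mtx': array([[361.84812114,   0.        , 320.12380611],
       [  0.        , 361.84812114, 195.71469778],
       [  0.        ,   0.        ,   1.        ]]), 'dist': array([-0.06186564,  0.        ,  0.        ,  0.        ,  0.        ]), 'R': array([[ 0.00852765, -0.99978579, -0.01885855],
       [-0.982062  , -0.00482095, -0.18849666],
       [ 0.18836537,  0.02012769, -0.98189275]]), 't': array([-0.1168673 ,  0.54374485,  0.86304679])}
```

View pics/scene0.png

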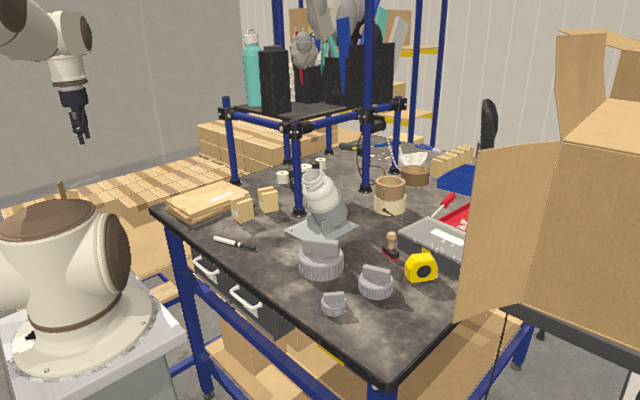

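View pics/top0.png

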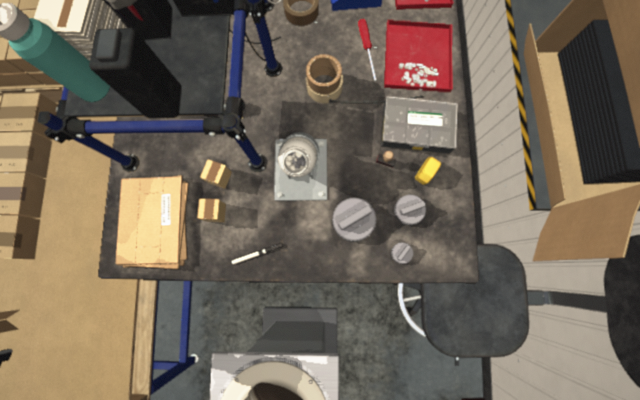

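The scene and top views show three lids in the top image: large at (354,219), medium at (410,209) and small at (402,253). The jar mouth is near (298,158), the stamp at (388,156), the tape at (427,170) and the cartons at (214,173) and (210,209). A blue rack post stands near (255,160). I'll measure these with depth.

```bash
cat > h.py <<'E'
import numpy as np,cv2
def cloud(d,m):
    h,w=d.shape;u,v=np.meshgrid(np.arange(w),np.arange(h))
    n=cv2.undistortPoints(np.stack([u,v],-1).reshape(-1,1,2).astype(np.float32),m["mtx"],m["dist"]).reshape(h,w,2)
    c=np.dstack([n[...,0]*d,n[...,1]*d,d])
    X=(c-m["t"])@m["R"]; X[d<=0]=np.nan
    return X
E
python3 - <<'E'
import numpy as np,cv2
from h import cloud
z=np.load("top0.npz");X=cloud(z["d"],z);np.set_printoptions(precision=3,suppress=True)
for n,(u,v) in dict(big=(354,219),med=(410,209),small=(402,253),stamp=(388,156),tape=(427,170),b0=(210,209),b2=(214,173),mouth=(298,158),post=(236,120),corner=(225,122),bench=(330,260),rail=(150,126),foot=(258,160)).items(): print(n,X[v,u])
def circ(c,zlo,zhi,r):
    m=(np.hypot(X[...,0]-c[0],X[...,1]-c[1])<r)&(X[...,2]>zlo)&(X[...,2]<zhi)
    return X[m]
for u,v in ((354,219),(410,209),(402,253)):
    P=circ(X[v,u],0.012,0.1,0.07);T=circ(X[v,u],X[v,u][2]-.01,.12,0.07)
    print("n",len(P),P.min(0),P.max(0),np.percentile(P[:,2],[10,50,90]),"z hist",np.histogram(P[:,2],bins=np.arange(0.01,.1,.006))[0])
    q=P[:,:2];(c,rr)=cv2.minEnclosingCircle(q.astype(np.float32));print("circle",c,rr)
    q=T[:,:2]; mm=q.mean(0);U,S,V=np.linalg.svd(q-mm);print("grip",mm,V[0],np.degrees(np.arctan2(V[0][1],V[0][0])),np.ptp((q-mm)@V[0]),np.ptp((q-mm)@V[1]))
p=z["p"][110:290,170:490]; cv2.imwrite("pics/topc.png",cv2.resize(p,None,fx=2.5,fy=2.5,interpolation=cv2.INTER_CUBIC))
s=np.load("scene0.npz");cv2.imwrite("pics/scenec.png",cv2.resize(s["p"][150:330,270:450],None,fx=3.3,fy=3.3,interpolation=cv2.INTER_CUBIC))
E
```

```text
big [ 0.482 -0.196  0.082]
med [ 0.511 -0.337  0.058]
small [ 0.403 -0.317  0.041]
stamp [ 0.644 -0.284  0.069]
tape [ 0.61  -0.383  0.062]
b0 [0.507 0.162 0.064]
b2 [0.598 0.156 0.068]
mouth [ 0.614 -0.063  0.148]
post [0.647 0.047 0.292]
corner [0.64  0.066 0.301]
bench [ 0.385 -0.139 -0.001]
rail [0.64  0.223 0.283]
foot [0.638 0.048 0.051]
n 1474 [ 0.434 -0.255  0.012] [ 0.541 -0.146  0.086] [0.041 0.044 0.081] z hist [  6   2   9  11  58 936 131   4   8   5  11 210  83   0   0]
circle (0.4880478084087372, -0.2002604454755783) 0.055174484848976135
grip [ 0.488 -0.2  ] [-0.511  0.86 ] 120.72635641938584 0.08810740787105914 0.02008855947642639
n 743 [ 0.477 -0.383  0.012] [ 0.553 -0.305  0.062] [0.028 0.031 0.057] z hist [ 13  16  42 486  34   5   7  91  49   0   0   0   0   0   0]
circle (0.5158981084823608, -0.3440891206264496) 0.039208196103572845
grip [ 0.515 -0.343] [ 0.355 -0.935] -69.1883186335189 0.061438765719483306 0.014507099359986786
n 355 [ 0.379 -0.347  0.013] [ 0.432 -0.296  0.045] [0.019 0.022 0.04 ] z hist [  4 159 113   6  36  37   0   0   0   0   0   0   0   0   0]
circle (0.40481579303741455, -0.3212830126285553) 0.02683991566300392
grip [ 0.404 -0.321] [-0.784  0.62 ] 141.6538021797176 0.042397601785119934 0.009719551276350394
```

View pics/topc.png

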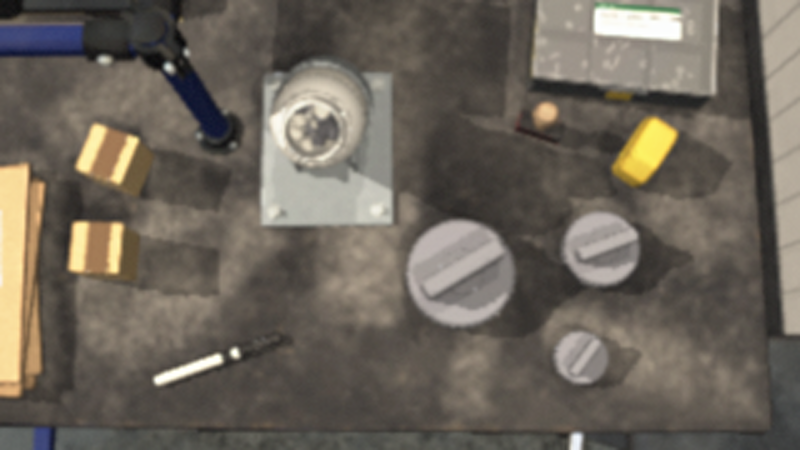

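The medium lid matches the description (78 mm across, 57 mm tall, grip 61 x 14.5 mm). Next I'll fit the jar axis.

```bash
cat >> h.py <<'E'
from scipy.optimize import least_squares
def axis(az,tilt=np.radians(27)):
    return np.array([np.sin(tilt)*np.cos(az),np.sin(tilt)*np.sin(az),np.cos(tilt)])
def jarfit(P,g=(0.6,-0.06,0.18,np.pi)):
    # P points near the jar; radius profile: neck 29, body 44.5
    def res(p):
        a=axis(p[3]);r=P-p[:3];s=r@a;rho=np.linalg.norm(r-np.outer(s,a),axis=1)
        # distance to profile: rim plane, neck wall, body wall
        dn=np.hypot(rho-0.029,np.maximum(s,0)+np.maximum(-.03-s,0)); dr=np.hypot(np.maximum(rho-.029,0)+np.maximum(.025-rho,0),s)
        db=np.hypot(rho-.0445,np.maximum(s+.05,0))
        return np.minimum(np.minimum(dn,dr),db)
    f=least_squares(res,g,loss="soft_l1",f_scale=.002)
    return f.x,np.median(res(f.x)),res(f.x)
E
python3 - <<'E'
import numpy as np,cv2
from h import *
np.set_printoptions(precision=4,suppress=True)
A=[]
for n in("top","scene"):
    z=np.load(n+"0.npz");X=cloud(z["d"],z)
    m=(np.abs(X[...,0]-.62)<.1)&(np.abs(X[...,1]+.065)<.085)&(X[...,2]>.10)&(X[...,2]<.22)
    P=X[m];A.append(P);print(n,len(P),P.max(0),P.min(0));print(jarfit(P)[:2])
P=np.vstack(A);x,md,r=jarfit(P);print(x,md)
a=axis(x[3]);q=P-x[:3];s=q@a;rho=np.linalg.norm(q-np.outer(s,a),axis=1)
for lo in np.arange(-.1,.02,.005):
    k=(s>lo)&(s<lo+.005)
    if k.any():print(round(lo,3),k.sum(),np.percentile(rho[k],[10,50,90]))
z=np.load("top0.npz");X=cloud(z["d"],z)
m=(np.abs(X[...,0]-.62)<.15)&(np.abs(X[...,1]+.065)<.12)&(X[...,2]>.004)&(X[...,2]<.009)
m=cv2.morphologyEx(m.astype(np.uint8),cv2.MORPH_OPEN,np.ones((3,3)))>0
Q=X[m][:,:2];print(len(Q),cv2.minAreaRect(Q.astype(np.float32)))
E
```

```text
top 1268 [ 0.6902 -0.0169  0.1908] [ 0.5715 -0.1041  0.1002]
(array([ 0.5997, -0.0611,  0.1769,  3.1682]), np.float64(0.005108145634211491))
scene 990 [ 0.6815 -0.0231  0.1865] [ 0.5704 -0.1046  0.1001]
(array([ 0.5936, -0.061 ,  0.1759,  3.2151]), np.float64(0.0023622481979050456))
[ 0.5962 -0.062   0.1768  3.2209] 0.00393623563263785
-0.1 62 [0.0448 0.0481 0.0499]
-0.095 13 [0.0426 0.0442 0.0494]
-0.09 17 [0.0417 0.0441 0.0448]
-0.085 19 [0.0422 0.0442 0.0449]
-0.08 23 [0.0425 0.044  0.0449]
-0.075 38 [0.0416 0.0432 0.0446]
-0.07 33 [0.0419 0.0441 0.0452]
-0.065 46 [0.0424 0.0441 0.0455]
-0.06 70 [0.0417 0.0441 0.0466]
-0.055 57 [0.0408 0.0441 0.0462]
-0.05 127 [0.0239 0.0425 0.0454]
-0.045 169 [0.0381 0.042  0.0439]
-0.04 300 [0.0178 0.0385 0.0416]
-0.035 419 [0.0112 0.031  0.0371]
-0.03 144 [0.0098 0.0253 0.0316]
-0.025 59 [0.0241 0.0278 0.0316]
-0.02 106 [0.0247 0.0285 0.0334]
-0.015 151 [0.0257 0.0296 0.034 ]
-0.01 144 [0.0256 0.0293 0.0324]
-0.005 177 [0.0239 0.0269 0.0298]
0.0 60 [0.0238 0.0259 0.0281]
995 ((0.6274462938308716, -0.05895756930112839), (0.16775298118591309, 0.13702121376991272), 0.3043152987957001)
```

```bash
cat >> h.py <<'E'
from scipy.spatial.transform import Rotation as Ro
def plan(o,p,R):
    """remaining shift (in current tool axes, units of 0.04 m) and turn (units of 4 deg) to target"""
    R0=Ro.from_rotvec(o["eef_rot"]);
    d=R0.inv().apply(np.array(p)-o["eef_pos"])/.04
    w=(R0.inv()*R).as_rotvec()/np.radians(4)
    # shift in final axes too
    return "shift(cur axes)",d.round(2),"shift(final axes)",R.inv().apply(np.array(p)-o["eef_pos"]).__truediv__(.04).round(2),"turn",w.round(2)
def frame(z,y):
    z=np.array(z,float);z/=np.linalg.norm(z);y=np.array(y,float);y-=y@z*z;y/=np.linalg.norm(y)
    return Ro.from_matrix(np.c_[np.cross(y,z),y,z])
E
python3 - <<'E'
from bench import manip
from h import *
np.set_printoptions(precision=3,suppress=True)
o=manip.get_obs();m=manip.camera_model("wrist");R0=Ro.from_rotvec(o["eef_rot"])
print(R0.as_matrix());c=-m["R"].T@m["t"];print("cam in tool",R0.inv().apply(c-o["eef_pos"]),"cam z in tool",R0.inv().apply(m["R"][2]),"cam x",R0.inv().apply(m["R"][0]),m["mtx"][0,0])
a=np.radians(20.8)
print(plan(o,[.515,-.3435,.2],frame([0,0,-1],[np.cos(a),np.sin(a),0])))
print(plan(o,[.44,-.06,.36],R0)); print(plan(o,[.44,-.06,.36],frame([.454,0,-.891],[0,1,0])))
E
```

```text
[[-0.935  0.354 -0.   ]
 [ 0.354  0.935 -0.001]
 [ 0.    -0.001 -1.   ]]
cam in tool [ 0.07  -0.    -0.129] cam z in tool [-0.274 -0.     0.962] cam x [0.001 1.    0.   ] 324.9922124726866
('shift(cur axes)', array([-15.08, -17.84,   1.14]), 'shift(final axes)', array([-23.36,  -0.54,   1.12]), 'turn', array([-0.01,  0.  , 12.12]))
('shift(cur axes)', array([-10.82, -11.88,  -2.87]), 'shift(final axes)', array([-10.82, -11.88,  -2.87]), 'turn', array([0., 0., 0.]))
('shift(cur axes)', array([-10.82, -11.88,  -2.87]), 'shift(final axes)', array([ -6.58, -14.94,   0.12]), 'turn', array([-1.23, -6.68, -5.08]))
```

Request:
{"op": "play_rows", "data": {
  "series": [
    [0, 0, 0, -0.61, -0.57, -0.144, 1],
    [0, 0, 0, -0.61, -0.57, -0.144, 1],
    [0, 0, 0, -0.61, -0.57, -0.144, 1],
    [0, 0, 0, -0.61, -0.57, -0.144, 1],
    [0, 0, 0, -0.61, -0.57, -0.144, 1],
    [0, 0, 0, -0.61, -0.57, -0.144, 1],
    [0, 0, 0, -0.61, -0.57, -0.144, 1],
    [0, 0, 0, -0.61, -0.57, -0.144, 1],
    [0, 0, 0, -0.61, -0.57, -0.144, 1],
    [0, 0, 0, -0.61, -0.57, -0.144, 1]
  ]
}}

```text
time: 1.1
eef_pos: [0.3513, 0.2369, 0.303]
eef_rot: [-0.565, -3.09, 0.0]
force: [0.6, 1.0, 0.1]
finger_gap: 0.0857
grip_force: 0.0
```

Request:
{"op": "play_rows", "data": {
  "series": [
    [0, 0, 0, -0.61, -0.57, -0.144, 1],
    [0, 0, 0, -0.61, -0.57, -0.144, 1],
    [0, 0, 0, -0.61, -0.57, -0.144, 1],
    [0, 0, 0, -0.61, -0.57, -0.144, 1],
    [0, 0, 0, -0.61, -0.57, -0.144, 1],
    [0, 0, 0, -0.61, -0.57, -0.144, 1],
    [0, 0, 0, -0.61, -0.57, -0.144, 1],
    [0, 0, 0, -0.61, -0.57, -0.144, 1],
    [0, 0, 0, -0.61, -0.57, -0.144, 1],
    [0, 0, 0, 0, 0, 0, 1]
  ]
}}

```text
time: 2.1
eef_pos: [0.4849, -0.0344, 0.3544]
eef_rot: [-0.57, -3.089, 0.001]
force: [0.0, -0.1, 0.2]
finger_gap: 0.0854
grip_force: 0.0
```

```bash
cat > look.py <<'E'
import sys
from bench import manip
from h import *
n=sys.argv[1]
o=manip.get_obs();m=manip.camera_model("wrist");p,d=manip.read_camera("wrist")
cv2.imwrite(f"pics/{n}.png",p);np.savez(n+".npz",p=p,d=d,**m)
np.set_printoptions(precision=4,suppress=True);print(o["time"],o["eef_pos"],o["eef_rot"],o["q"])
E
python3 look.py w1
python3 - <<'E'
from h import *
np.set_printoptions(precision=4,suppress=True)
z=np.load("w1.npz");X=cloud(z["d"],z)
m=(np.abs(X[...,0]-.62)<.1)&(np.abs(X[...,1]+.065)<.085)&(X[...,2]>.10)&(X[...,2]<.22)
P=X[m];print(len(P));x,md,r=jarfit(P);print(x,md)
a=axis(x[3]);q=P-x[:3];s=q@a;rho=np.linalg.norm(q-np.outer(s,a),axis=1)
for lo in np.arange(-.1,.02,.005):
    k=(s>lo)&(s<lo+.005)
    if k.any():print(round(lo,3),k.sum(),np.percentile(rho[k],[10,50,90]))
c,_=cv2.projectPoints(x[:3],cv2.Rodrigues(z["R"])[0],z["t"],z["mtx"],z["dist"]);print("px",c)
E
```

```text
2.1 [ 0.4849 -0.0344  0.3544] [-0.5696 -3.0887  0.0011] [-0.229  -0.0494  1.4299 -0.0008  1.7618 -1.4352]
4407
[ 0.594  -0.0539  0.1743  3.1878] 0.006556062696573706
-0.1 41 [0.0436 0.0451 0.047 ]
-0.095 14 [0.0441 0.0467 0.0478]
-0.085 1 [0.0393 0.0393 0.0393]
-0.08 1 [0.0395 0.0395 0.0395]
-0.075 1 [0.0393 0.0393 0.0393]
-0.07 2 [0.0393 0.0393 0.0394]
-0.065 1 [0.0395 0.0395 0.0395]
-0.055 22 [0.0394 0.0403 0.0414]
-0.05 137 [0.0098 0.0286 0.0414]
-0.045 199 [0.0142 0.0379 0.0421]
-0.04 603 [0.0237 0.0391 0.0454]
-0.035 1194 [0.0117 0.0298 0.0394]
-0.03 694 [0.0063 0.0179 0.0288]
-0.025 67 [0.0221 0.0277 0.0295]
-0.02 71 [0.0267 0.0287 0.0296]
-0.015 251 [0.0262 0.029  0.0354]
-0.01 401 [0.0261 0.0293 0.0351]
-0.005 253 [0.0244 0.0279 0.0325]
0.0 454 [0.0224 0.0268 0.0304]
px [[[335.1877 282.5966]]]
```

View pics/w1.png

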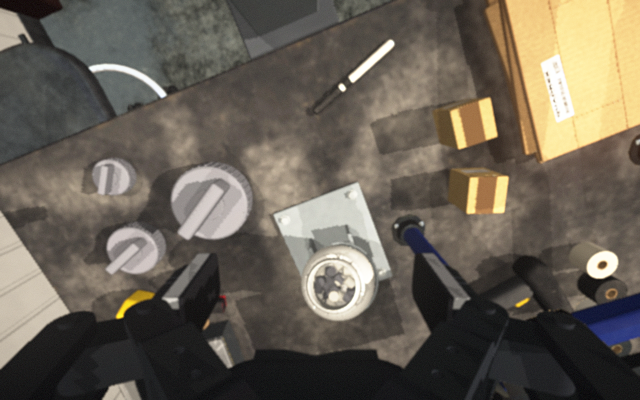

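The wrist view shows the jar's rim as a circle centred near (338,284), and the plate's front edge from (273,213) to (358,183). I'll refine with neck-only fits and the plate edge.

Run:
```python
from h import *
np.set_printoptions(precision=4,suppress=True)
def ray(z,u,v,h):
    n=cv2.undistortPoints(np.array([[[u,v]]],float),z["mtx"],z["dist"])[0,0]
    c=-z["R"].T@z["t"];d=z["R"].T@np.r_[n,1];return c+d*(h-c[2])/d[2]
t=np.load("top0.npz");w=np.load("w1.npz")
for z,a,b in((t,(274.8,200),(326.8,199.2)),(w,(273,213),(358,183))):
    A,B=ray(z,*a,.006),ray(z,*b,.006);print(A,B,"edge len",np.linalg.norm(A-B),"yaw",np.degrees(np.arctan2(*(A-B)[[0,1]])) )
# neck fit
ax=axis(np.pi)
for n in("top0","scene0","w1"):
    z=np.load(n+".npz");X=cloud(z["d"],z).reshape(-1,3);X=X[~np.isnan(X[:,0])]
    for az in (np.pi,np.pi+.05):
        a=axis(az);x=np.array([.596,-.06,.177])
        for it in range(6):
            q=X-x;s=q@a;rho=np.linalg.norm(q-np.outer(s,a),axis=1)
            N=X[(s>-.022)&(s<.006)&(rho>.021)&(rho<.036)]
            def res(p):
                r=N-p;s=r@a;rho=np.linalg.norm(r-np.outer(s,a),axis=1)
                return np.minimum(np.hypot(rho-.029,np.maximum(s,0)),np.hypot(np.maximum(rho-.029,0)+np.maximum(.024-rho,0),s))
            f=least_squares(res,x,loss="soft_l1",f_scale=.001);x=f.x
        print(n,round(az,2),len(N),x,np.sqrt(np.mean(res(x)**2)),np.median(res(x)))
```

```text
[0.5409 0.0079 0.006 ] [ 0.5438 -0.13    0.006 ] edge len 0.13795600842988004 yaw -1.1918553408394696
[ 0.5416 -0.1269  0.006 ] [0.5434 0.0111 0.006 ] edge len 0.13807699898264053 yaw -179.2582578708914
top0 3.14 351 [ 0.5972 -0.0602  0.1777] 0.0022900306928854705 0.001775546074669749
top0 3.19 352 [ 0.5971 -0.0605  0.1777] 0.002293267927084132 0.0017760790927279137
scene0 3.14 332 [ 0.5942 -0.0609  0.1734] 0.002026282744724393 0.0014771211758590362
scene0 3.19 331 [ 0.5941 -0.0612  0.1734] 0.002027833754265707 0.0014954510026325557
w1 3.14 1422 [ 0.5937 -0.0561  0.1765] 0.002227428049155004 0.001571778820834549
w1 3.19 1426 [ 0.5937 -0.0565  0.1766] 0.0022254371473507998 0.0015996508751365173
```

Request:
{"op": "play_rows", "data": {
  "series": [
    [0, 0, 0, -0.43, -0.87, 0, 1],
    [0, 0, 0, -0.43, -0.87, 0, 1],
    [0, 0, 0, -0.43, -0.87, 0, 1],
    [0, 0, 0, -0.43, -0.87, 0, 1],
    [0, 0, 0, -0.43, -0.87, 0, 1],
    [0, 0, 0, -0.43, -0.87, 0, 1],
    [0, 0, 0, -0.43, -0.87, 0, 1],
    [0, 0, 0, -0.43, -0.87, 0, 1],
    [0, 0, 1, 0, 0, 0.3, 1],
    [0, 0, 1, 0, 0, 0.3, 1]
  ]
}}

```text
time: 3.15
eef_pos: [0.514, -0.3408, 0.3297]
eef_rot: [-0.784, -3.041, -0.001]
force: [0.7, -0.0, 0.8]
finger_gap: 0.0855
grip_force: 0.0
```

Request:
{"op": "play_rows", "data": {
  "series": [
    [0, 0, 1, 0, 0, 0.4, 1],
    [0, 0, 1, 0, 0, 0.4, 1],
    [0, 0, 1, 0, 0, 0.4, 1],
    [0, 0, 1, 0, 0, 0.4, 1],
    [0, 0, 1, 0, 0, 0.4, 1],
    [0, 0, 1, 0, 0, 0.4, 1],
    [0, 0, 1, 0, 0, 0.4, 1],
    [0, 0, 1, 0, 0, 0.4, 1],
    [0, 0, 1, 0, 0, 0, 1],
    [0, 0, 1, 0, 0, 0, 1]
  ]
}}

```text
time: 4.15
eef_pos: [0.5139, -0.3394, 0.202]
eef_rot: [-1.775, -2.59, -0.0]
force: [1.0, 0.3, 1.1]
finger_gap: 0.0854
grip_force: 0.0
```

```bash
python3 look.py w2
python3 - <<'E'
from h import *
from bench import manip
np.set_printoptions(precision=4,suppress=True)
z=np.load("w2.npz");X=cloud(z["d"],z);c=np.array([.515,-.3435])
D=np.hypot(X[...,0]-c[0],X[...,1]-c[1])
T=X[(D<.05)&(X[...,2]>.05)];q=T[:,:2];r=cv2.minAreaRect(q.astype(np.float32));print(len(T),"grip rect",r,"z",np.median(T[:,2]))
mm=np.array(r[0]);P=X[(D<.05)&(X[...,2]>.02)&(X[...,2]<.036)];print("disc",cv2.minEnclosingCircle(P[:,:2].astype(np.float32)),np.median(P[:,2]))
V=np.linalg.svd(q-q.mean(0),full_matrices=False)[2];a=np.degrees(np.arctan2(V[0][1],V[0][0]));print("x axis",a,q.mean(0))
a=np.radians(a if a<0 else a-180)
y=[-np.sin(a),np.cos(a),0]
o=manip.get_obs();print(plan(o,[q[:,0].mean(),q[:,1].mean(),.051-.005],frame([0,0,-1],y)))
E
```

```text
4.15 [ 0.5139 -0.3394  0.202 ] [-1.7752 -2.5903 -0.0003] [-0.7086  0.2534  1.4019  0.      1.4877 -1.0778]
26931 grip rect ((0.5151423811912537, -0.3433505892753601), (0.0994006097316742, 0.060922130942344666), 33.86996841430664) z 0.2690346627717776
disc ((0.5148081183433533, -0.3441069722175598), 0.038845840841531754) 0.03082023864874428
x axis 21.141976808708513 [ 0.5092 -0.3285]
('shift(cur axes)', array([ 0.3 , -0.01,  3.91]), 'shift(final axes)', array([-0.01, -0.3 ,  3.91]), 'turn', array([-0.01, -0.  , 22.44]))
```

View pics/w2.png

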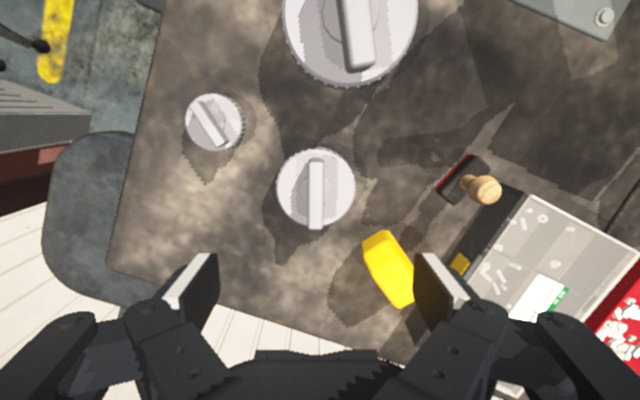

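The wrist view shows the medium lid at (316,188) with its grip upright in the picture. The tape measure (388,268) lies close to the right finger, so I'll close the jaws partly before going down. I'll re-measure with a height cut and check clearance.

Run:
```python
from h import *
from bench import manip
np.set_printoptions(precision=4,suppress=True)
z=np.load("w2.npz");X=cloud(z["d"],z);c=np.array([.515,-.3435])
D=np.hypot(X[...,0]-c[0],X[...,1]-c[1])
T=X[(D<.045)&(X[...,2]>.05)&(X[...,2]<.07)];q=T[:,:2];r=cv2.minAreaRect(q.astype(np.float32));print(len(T),"grip rect",r,"z",np.median(T[:,2]))
V=np.linalg.svd(q-q.mean(0),full_matrices=False)[2];a=np.degrees(np.arctan2(V[0][1],V[0][0]));print("x axis",a,q.mean(0))
a=np.radians(a if a<0 else a-180);g=np.r_[(q.mean(0)+np.array(r[0]))/2,.048]
y=[-np.sin(a),np.cos(a),0]
o=manip.get_obs();F=frame([0,0,-1],y);print(plan(o,g,F))
z=np.load("top0.npz");X=cloud(z["d"],z)
L=F.inv().apply((X.reshape(-1,3)-g))
k=(np.abs(L[:,0])<.05)&(np.abs(L[:,1])<.14)&(X.reshape(-1,3)[:,2]>.02)&(np.hypot(L[:,0],L[:,1])>.045)
for lo in range(-50,50,10):
    kk=k&(L[:,0]*1e3>lo)&(L[:,0]*1e3<lo+10);l=L[kk,1]; print(lo,"y+ min",l[l>0].min() if (l>0).any() else None,"y- max",l[l<0].max() if (l<0).any() else None)
```

```text
1057 grip rect ((0.5150505900382996, -0.34399786591529846), (0.013261644169688225, 0.06217065081000328), 20.852947235107422) z 0.05756157063654207
x axis 110.43891848492304 [ 0.5142 -0.3423]
('shift(cur axes)', array([-0.09, -0.02,  3.86]), 'shift(final axes)', array([-0.09, -0.02,  3.86]), 'turn', array([-0.01, -0.01,  0.11]))
-50 y+ min 0.0694771826994729 y- max None
-40 y+ min None y- max None
-30 y+ min None y- max None
-20 y+ min 0.12914783780921452 y- max None
-10 y+ min 0.12494928615302126 y- max None
0 y+ min 0.13035904593268485 y- max None
10 y+ min 0.13445689151611698 y- max None
20 y+ min None y- max None
30 y+ min None y- max -0.07981090682810249
40 y+ min None y- max -0.07398569998560998
```

Request:
{"op": "play_rows", "data": {
  "series": [
    [0, 0, 0.1, -0.09, -0.02, 0.6, 0.1],
    [0, 0, 0, 0, 0, 0.7, 0.1],
    [0, 0, 0, 0, 0, 0.7, 0.1],
    [0, 0, 0, 0, 0, 0.7, 0.1],
    [0, 0, 0, 0, 0, 0.6, 0.1],
    [0, 0, 0, 0, 0, 0.56, 0.1],
    [0, 0, 0, 0, 0, 0, 0.1],
    [0, 0, 0, 0, 0, 0, -1],
    [0, 0, 0, 0, 0, 0, -1],
    [0, 0, 0, 0, 0, 0, -1]
  ],
  "force": 60
}}

```text
time: 5.2
eef_pos: [0.5151, -0.3446, 0.0501]
eef_rot: [1.78, 2.585, -0.001]
force: [-0.2, 0.9, 8.4]
finger_gap: 0.0132
grip_force: 59.6
```

Request:
{"op": "play_rows", "data": {
  "series": [
    [0, 0, 0, 0, 0, -0.6, -1],
    [0, 0, 0, 0, 0, -1, -1],
    [0, 0, 0, 0, 0, -1, -1],
    [0, 0, 0, 0, 0, -1, -1],
    [0, 0, 0, 0, 0, -1, -1],
    [0, 0, 0, 0, 0, -1, -1],
    [0, 0, 0, 0, 0, -1, -1],
    [0, 0, 0, 0.85, 0.275, 0, -1],
    [0, 0, 0, 0.85, 0.275, 0, -1],
    [0, 0, 0, 0.85, 0.275, 0, -1]
  ]
}}

```text
time: 6.2
eef_pos: [0.5086, -0.236, 0.3132]
eef_rot: [1.782, 2.586, 0.0]
force: [-0.1, 0.9, -2.2]
finger_gap: 0.0128
grip_force: 58.8
```

Request:
{"op": "play_rows", "data": {
  "series": [
    [0, 0, 0, 0.85, 0.275, 0, -1],
    [0, 0, 0, 0.85, 0.275, 0, -1],
    [0, 0, 0, 0.85, 0.275, 0, -1],
    [0, 0, 0, 0.85, 0.275, 0, -1],
    [0, 0, 0, 0.85, 0.275, 0, -1],
    [-0.9, -0.344, 0, 0, 0, 0, -1],
    [-0.9, -0.344, 0, 0, 0, 0, -1],
    [-0.9, -0.344, 0, 0, 0, 0, -1],
    [-0.9, -0.344, 0, 0, 0, 0, -1],
    [-0.9, -0.344, 0, 0, 0, 0, -1]
  ]
}}

```text
time: 7.2
eef_pos: [0.4996, -0.0586, 0.3133]
eef_rot: [1.615, 2.346, 0.276]
force: [-0.4, -0.5, -2.1]
finger_gap: 0.0128
grip_force: 59.0
```

Request:
{"op": "play_rows", "data": {
  "series": [
    [-0.9, -0.344, 0, 0, 0, 0, -1],
    [-0.9, -0.344, 0, 0, 0, 0, -1],
    [0, 0, 0, 0, 0, 0, -1],
    [0, 0, 0, 0, 0, 0, -1],
    [0, 0, 0, 0, 0, 0, -1],
    [0, 0, 0, 0, 0, 0, -1],
    [0, 0, 0, 0, 0, 0, -1],
    [0, 0, 0, 0, 0, 0, -1],
    [0, 0, 0, 0, 0, 0, -1],
    [0, 0, 0, 0, 0, 0, -1]
  ]
}}

```text
time: 8.2
eef_pos: [0.4998, -0.0587, 0.3123]
eef_rot: [1.549, 2.248, 0.371]
force: [0.3, 0.4, -3.5]
finger_gap: 0.0125
grip_force: 59.1
```

```bash
python3 look.py w3
python3 - <<'E'
from bench import manip
from h import *
np.set_printoptions(precision=4,suppress=True)
o=manip.get_obs();print(o["force"],o["finger_gap"]);R=Ro.from_rotvec(o["eef_rot"]);print(R.as_matrix())
for n in("top","scene"):
    p,d=manip.read_camera(n);np.savez(n+"3.npz",p=p,d=d,**manip.camera_model(n))
s=np.load("scene3.npz");cv2.imwrite("pics/s3.png",cv2.resize(s["p"][100:290,220:440],None,fx=3,fy=3,interpolation=cv2.INTER_CUBIC))
# lid disc top in tool frame, all cameras
for n in("top3","scene3","w3"):
    z=np.load(n+".npz");L=R.inv().apply(cloud(z["d"],z).reshape(-1,3)-o["eef_pos"])
    k=(np.hypot(L[:,0],L[:,1])<.045)&(np.hypot(L[:,0],L[:,1])>.02)&(L[:,2]>.012)&(L[:,2]<.03)
    Q=L[k]
    if len(Q)>30:
        A=np.c_[Q[:,:2],np.ones(len(Q))];f=np.linalg.lstsq(A,Q[:,2],rcond=None)[0];print(n,len(Q),"plane",f,"circle",cv2.minEnclosingCircle(Q[:,:2].astype(np.float32)),np.median(Q[:,2]))
m=np.array([.5955,-.059,.1765]);a=axis(np.pi);c=np.cos(np.radians(20.8));
F=frame(-a,R.as_matrix()[:,1]);print("pre",plan(o,m+a*.08,F));print("seat",plan(o,m+a*.037,F))
E
```

```text
8.2 [ 0.4998 -0.0587  0.3123] [1.5487 2.2481 0.3708] [-0.3735 -0.3131  1.7987  0.1768  1.2187 -0.762 ]
[-0.2045  0.1983 -0.6615] 0.012594335745797845
[[-0.3175  0.8328  0.4534]
 [ 0.9343  0.3564 -0.0005]
 [-0.162   0.4235 -0.8913]]
top3 415 plane [-0.0498  0.0284  0.0192] circle ((-0.007623839192092419, 0.001638069748878479), 0.037249546498060226) 0.020219573501608308
scene3 320 plane [-0.0538 -0.0724  0.0203] circle ((-0.0014309827238321304, -0.0030873222276568413), 0.03884032741189003) 0.021281060577721632
w3 7944 plane [0.0296 0.0007 0.0191] circle ((0.0013594886986538768, -0.00022956481552682817), 0.038554392755031586) 0.019213388353362015
pre ('shift(cur axes)', array([-0.22,  0.55,  2.11]), 'shift(final axes)', array([-0.22,  0.55,  2.11]), 'turn', array([-0.01,  0.  ,  0.  ]))
seat ('shift(cur axes)', array([-0.22,  0.55,  3.19]), 'shift(final axes)', array([-0.22,  0.55,  3.19]), 'turn', array([-0.01,  0.  ,  0.  ]))
```

View pics/w3.png

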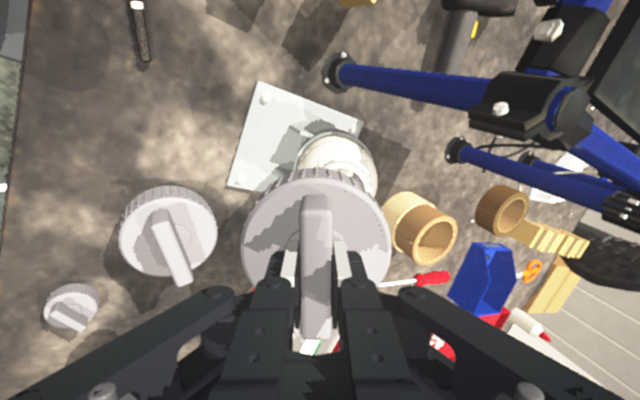

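The wrist view shows the lid held square (disc centre about (316,240)) with the jar neck behind it near (335,165). Approaching along the axis.

Request:
{"op": "play_rows", "data": {
  "series": [
    [0, 0, 0, -0.05, 0.13, 0.6, -1],
    [0, 0, 0, -0.06, 0.14, 0.6, -1],
    [0, 0, 0, -0.06, 0.14, 0.6, -1],
    [0, 0, 0, -0.05, 0.14, 0.6, -1],
    [0, 0, 0, 0, 0, 0.08, -1],
    [0, 0, 0, 0, 0, 0.15, -1],
    [0, 0, 0, 0, 0, 0.15, -1],
    [0, 0, 0, 0, 0, 0.15, -1],
    [0, 0, 0, 0, 0, 0.1, -1],
    [0, 0, 0, 0, 0, 0, -1]
  ]
}}

```text
time: 9.35
eef_pos: [0.5758, -0.0592, 0.2147]
eef_rot: [1.549, 2.248, 0.371]
force: [-0.3, 0.3, -1.5]
finger_gap: 0.0125
grip_force: 59.0
```

```bash
cat > st.py <<'E'
from bench import manip
from h import *
np.set_printoptions(precision=4,suppress=True)
o=manip.get_obs();R=Ro.from_rotvec(o["eef_rot"]);m=np.array([.5955,-.059,.1765]);a=axis(np.pi)
r=o["eef_pos"]-m;s=r@a;print("t",o["time"],"lid z est",s-.049,"lateral tool",R.inv().apply(r-s*a),"force tool",R.inv().apply(o["force"]),"torque tool",R.inv().apply(o["torque"]),"q6",o["q"][5],"gap",o["finger_gap"],o["grip_force"])
E
python3 st.py
python3 - <<'E'
from bench import manip
import cv2,numpy as np
ims=[]
for n,c in(("scene",(150,270,265,395)),("top",(110,230,235,365))):
    p,d=manip.read_camera(n);ims.append(cv2.resize(p[c[0]:c[1],c[2]:c[3]],(400,370),interpolation=cv2.INTER_CUBIC))
cv2.imwrite("pics/s4.png",np.hstack(ims))
E
```

```text
t 9.35 lid z est -0.006010843241452499 lateral tool [-0.0001 -0.0002  0.    ] force tool [ 0.6424 -0.7724  1.232 ] torque tool [ 0.3811  0.1281 -0.009 ] q6 -0.7373587585292739 gap 0.0124952293586106 58.97951424121857
```

View pics/s4.png

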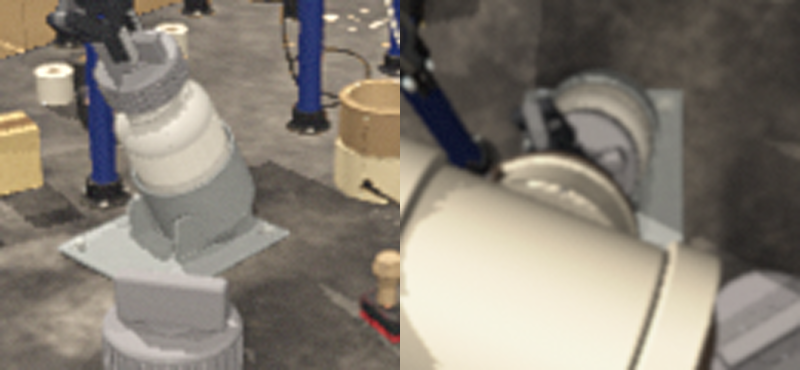

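The lid is over the neck in the scene view (left half, around (145,80)), aligned and with no contact force. Continuing down gently.

Request:
{"op": "play_rows", "data": {
  "series": [
    [0, 0, 0, 0, 0, 0.05, -1],
    [0, 0, 0, 0, 0, 0.05, -1],
    [0, 0, 0, 0, 0, 0.05, -1],
    [0, 0, 0, 0, 0, 0.05, -1],
    [0, 0, 0, 0, 0, 0, -1],
    [0, 0, 0, 0, 0, 0, -1],
    [0, 0, 0, 0, 0, 0, -1],
    [0, 0, 0, 0, 0, 0, -1],
    [0, 0, 0, 0, 0, 0, -1],
    [0, 0, 0, 0, 0, 0, -1]
  ]
}}

```text
time: 10.45
eef_pos: [0.5803, -0.0594, 0.2107]
eef_rot: [1.546, 2.245, 0.372]
force: [-16.1, 0.8, 25.7]
finger_gap: 0.0127
grip_force: 64.3
```

```bash
python3 st.py
```

```text
t 10.45 lid z est -0.011571683989709043 lateral tool [-0.0011  0.0017  0.    ] force tool [  1.5984  -2.1424 -30.1804] torque tool [1.054  0.6551 0.1294] q6 -0.7375397529882378 gap 0.012743756953418423 64.30531024932861
```

Request:
{"op": "play_rows", "data": {
  "series": [
    [0, 0, 0, 0, 0, -0.05, -1],
    [0, 0, 0, 0, 0, 0, -0.59],
    [0, 0, 0, 0, 0, 0, -0.59],
    [0, 0, 0, 0, 0, 0, -0.59],
    [0, 0, 0, 0, 0, 0, -0.59],
    [0, 0, 0, 0, 0, 0, -0.59],
    [0, 0, 0, 0, 0, 0, -0.59],
    [0, 0, 0, 0, 0, 0, -0.59],
    [0, 0, 0, 0, 0, 0, -0.59],
    [0, 0, 0, 0, 0, 0, -0.59]
  ]
}}

```text
time: 11.45
eef_pos: [0.5786, -0.0591, 0.2097]
eef_rot: [1.549, 2.248, 0.371]
force: [0.3, -0.8, -0.4]
finger_gap: 0.0179
grip_force: 0.3
```

```bash
cat >> st.py <<'E'
mm=manip.camera_model("wrist");p,d=manip.read_camera("wrist");C=cloud(d,mm).reshape(-1,3);cv2.imwrite("pics/last.png",p)
L=R.inv().apply(C-o["eef_pos"]);h=np.hypot(L[:,0],L[:,1])
Q=L[(h<.036)&(h>.014)&(L[:,2]>.008)&(L[:,2]<.045)]
for _ in range(4):
    f=np.linalg.lstsq(np.c_[Q[:,:2],np.ones(len(Q))],Q[:,2],rcond=None)[0];e=Q[:,2]-np.c_[Q[:,:2],np.ones(len(Q))]@f;Q=Q[np.abs(e)<max(.0015,1.5*e.std())]
print("plane tool",f,len(Q),"lid z",s-f[2]-.030)
T=L[(np.abs(L[:,0])<.04)&(np.abs(L[:,1])<.04)&(L[:,2]>f[2]-.03)&(L[:,2]<f[2]-.023)&(np.abs(L[:,0])>.013)]
W=L[(h<.045)&(np.abs(L[:,2]-f[2]-f[0]*L[:,0]-f[1]*L[:,1])<.003)];print("disc",cv2.minEnclosingCircle(W[:,:2].astype(np.float32)))
if len(T)>50: (V:=np.linalg.svd(T[:,:2]-T[:,:2].mean(0),full_matrices=False)[2]);print("grip angle in tool",np.degrees(np.arctan2(V[0][1],V[0][0])),len(T),T.mean(0),np.abs(T).max(0))
E
python3 st.py
```

```text
t 11.45 lid z est -0.011771122809242245 lateral tool [-0.0001 -0.      0.    ] force tool [-0.8093 -0.2521  0.5218] torque tool [0.3103 0.0883 0.0212] q6 -0.7375478032740026 gap 0.017944354612228267 0.2887513446285084
plane tool [-0.0107  0.0011  0.0177] 6387 lid z -0.010497923281593637
disc ((0.0008805777179077268, -0.0011062485864385962), 0.03840740770101547)
grip angle in tool -177.17919815144413 2521 [ 0.0061 -0.0011 -0.0088] [0.0317 0.0098 0.0115]
```

Request:
{"op": "play_rows", "data": {
  "series": [
    [0, 0, 0, 0, 0, -0.1, -0.59],
    [0, 0, -1, 0, 0, 0, -0.59],
    [0, 0, -1, 0, 0, 0, -0.59],
    [0, 0, -1, 0, 0, 0, -0.59],
    [0, 0, -1, 0, 0, 0, -0.59],
    [0, 0, -1, 0, 0, 0, -0.59],
    [0, 0, -1, 0, 0, 0, -0.59],
    [0, 0, -1, 0, 0, 0, -0.59],
    [0, 0, -1, 0, 0, 0, -0.59],
    [0, 0, -1, 0, 0, 0, -0.59]
  ]
}}

```text
time: 12.5
eef_pos: [0.5768, -0.0593, 0.2137]
eef_rot: [0.761, 2.573, 0.182]
force: [-1.1, -0.8, 2.8]
finger_gap: 0.0172
grip_force: 4.5
```

```bash
python3 st.py
```

```text
t 12.5 lid z est -0.007328638249473093 lateral tool [-0.0003 -0.0001  0.    ] force tool [-0.6649 -0.5526 -2.9564] torque tool [ 0.3371 -0.0542  0.1734] q6 -1.368578787668843 gap 0.017164733226100185 4.532089653366711
plane tool [-0.0042 -0.0068  0.0291] 5705 lid z -0.017389162488996662
disc ((0.002341511892154813, 0.0004890111740678549), 0.03821786120533943)
grip angle in tool -170.40540603799798 2143 [0.0094 0.0015 0.0025] [0.0336 0.012  0.0061]
```

It has dropped about 7 mm into the thread start. Screwing forward now.

Request:
{"op": "play_rows", "data": {
  "series": [
    [0, 0, 1, 0, 0, 0.02, -0.59],
    [0, 0, 1, 0, 0, 0.02, -0.59],
    [0, 0, 1, 0, 0, 0.02, -0.59],
    [0, 0, 1, 0, 0, 0.02, -0.59],
    [0, 0, 1, 0, 0, 0.02, -0.59],
    [0, 0, 1, 0, 0, 0.02, -0.59],
    [0, 0, 1, 0, 0, 0.02, -0.59],
    [0, 0, 1, 0, 0, 0.02, -0.59],
    [0, 0, 1, 0, 0, 0.02, -0.59],
    [0, 0, 1, 0, 0, 0.02, -0.59]
  ]
}}

```text
time: 13.55
eef_pos: [0.5805, -0.0592, 0.2067]
eef_rot: [1.635, 2.194, 0.392]
force: [-0.9, -0.9, 1.0]
finger_gap: 0.0174
grip_force: 0.9
```

```bash
python3 st.py
```

```text
t 13.55 lid z est -0.015318527196597237 lateral tool [-0.0003  0.0003  0.    ] force tool [-0.7792 -0.5503 -1.3252] torque tool [ 0.3006  0.0493 -0.021 ] q6 -0.6635500880558796 gap 0.01743316212954966 0.8676678243330116
plane tool [ 0.0039 -0.0089  0.0235] 5746 lid z -0.019789469398082717
disc ((0.0031449198722839355, -0.00034869645605795085), 0.03830108046531677)
grip angle in tool 171.24528338637936 2364 [ 0.0108 -0.0017 -0.003 ] [0.0348 0.012  0.0053]
```

Request:
{"op": "play_rows", "data": {
  "series": [
    [0, 0, 1, 0, 0, 0.02, -0.59],
    [0, 0, 1, 0, 0, 0.02, -0.59],
    [0, 0, 1, 0, 0, 0.02, -0.59],
    [0, 0, 1, 0, 0, 0.02, -0.59],
    [0, 0, 1, 0, 0, 0.02, -0.59],
    [0, 0, 1, 0, 0, 0.02, -0.59],
    [0, 0, 1, 0, 0, 0.02, -0.59],
    [0, 0, 1, 0, 0, 0.02, -0.59],
    [0, 0, 1, 0, 0, 0.02, -0.59],
    [0, 0, 1, 0, 0, 0.02, -0.59]
  ]
}}

```text
time: 14.6
eef_pos: [0.584, -0.0591, 0.1992]
eef_rot: [2.362, 1.555, 0.566]
force: [-0.8, -0.5, 0.3]
finger_gap: 0.0174
grip_force: 0.6
```

```bash
python3 st.py
```

```text
t 14.6 lid z est -0.023526941116892814 lateral tool [-0.0001  0.0001  0.    ] force tool [-0.7026 -0.2928 -0.619 ] torque tool [ 0.3219 -0.1126 -0.032 ] q6 0.032425622950667074 gap 0.01742779316126685 0.6348847391927848
plane tool [-0.0074  0.0021  0.0205] 6121 lid z -0.025060022544839897
disc ((0.0017257420113310218, -0.0006340763065963984), 0.038398560136556625)
grip angle in tool 171.40632063509454 2427 [ 0.0083 -0.0014 -0.0061] [0.0331 0.0115 0.0087]
```

Request:
{"op": "play_rows", "data": {
  "series": [
    [0, 0, 1, 0, 0, 0, -0.59],
    [0, 0, 1, 0, 0, 0, -0.59],
    [0, 0, 1, 0, 0, 0, -0.59],
    [0, 0, 1, 0, 0, 0, -0.59],
    [0, 0, 1, 0, 0, 0, -0.59],
    [0, 0, 1, 0, 0, 0, -0.59],
    [0, 0, 0, 0, 0, 0, -0.59],
    [0, 0, 0, 0, 0, 0, -0.59],
    [0, 0, 0, 0, 0, 0, -0.59],
    [0, 0, 0, 0, 0, 0, -0.59]
  ]
}}

```text
time: 15.65
eef_pos: [0.5839, -0.0591, 0.199]
eef_rot: [2.697, 1.063, 0.646]
force: [-5.6, -0.8, -0.2]
finger_gap: 0.0172
grip_force: 6.7
```

```bash
python3 st.py
```

```text
t 15.65 lid z est -0.023713923984862714 lateral tool [-0.0002 -0.      0.    ] force tool [-4.2181 -2.9066 -2.3316] torque tool [ 0.6366 -0.7795 -0.2276] q6 0.44657489592066213 gap 0.017222087959870052 6.670795935096976
plane tool [-0.0049  0.0037  0.0203] 6240 lid z -0.025061844102763565
disc ((0.0013791229575872421, -0.0006452109082601964), 0.038248635828495026)
grip angle in tool 170.39303730474913 2385 [ 0.0077 -0.0016 -0.0063] [0.0326 0.0123 0.0085]
```

Request:
{"op": "play_rows", "data": {
  "series": [
    [0, 0, 0.5, 0, 0, 0, -0.59],
    [0, 0, 0.5, 0, 0, 0, -0.59],
    [0, 0, 0.5, 0, 0, 0, -0.59],
    [0, 0, 0.5, 0, 0, 0, -0.59],
    [0, 0, 0.5, 0, 0, 0, -0.59],
    [0, 0, 0.5, 0, 0, 0, -0.59],
    [0, 0, 0.5, 0, 0, 0, -0.59],
    [0, 0, 0.5, 0, 0, 0, -0.59],
    [0, 0, 0.5, 0, 0, 0, -0.59],
    [0, 0, 0.5, 0, 0, 0, -0.59]
  ]
}}

```text
time: 16.7
eef_pos: [0.5839, -0.0593, 0.1991]
eef_rot: [2.908, 0.59, 0.697]
force: [-6.6, -3.2, 0.8]
finger_gap: 0.0175
grip_force: 32.4
```

```bash
python3 st.py
```

```text
t 16.7 lid z est -0.023643915678591518 lateral tool [-0.0002  0.0002  0.    ] force tool [-6.2729  0.7688 -3.727 ] torque tool [ 0.1756 -1.0373 -0.9531] q6 0.7966348074053115 gap 0.01752947270147819 32.359842045698315
plane tool [-0.0028  0.0042  0.0204] 6317 lid z -0.02506050655779588
disc ((0.0009625456877984107, -0.00048075139056891203), 0.038182582706213)
grip angle in tool 167.75245228604933 2275 [ 0.0078 -0.0021 -0.0062] [0.0319 0.0136 0.0085]
```

Torque of 0.95 N m with no further descent means the lid is home and the jar itself is turning. Easing off, opening and retreating along the axis.

Request:
{"op": "play_rows", "data": {
  "series": [
    [0, 0, -1, 0, 0, 0, -0.59],
    [0, 0, -1, 0, 0, 0, -0.59],
    [0, 0, 0, 0, 0, 0, 0.1],
    [0, 0, 0, 0, 0, 0, 0.1],
    [0, 0, 0, 0, 0, -0.1, 0.1],
    [0, 0, 0, 0, 0, -0.3, 0.1],
    [0, 0, 0, 0, 0, -0.6, 0.1],
    [0, 0, 0, 0, 0, -0.8, 0.1],
    [0, 0, 0, 0, 0, -0.8, 0.1],
    [0, 0, 0, 0, 0, -0.4, 0.1]
  ]
}}

```text
time: 17.75
eef_pos: [0.5288, -0.0591, 0.3099]
eef_rot: [2.83, 0.781, 0.684]
force: [0.7, -1.1, -0.8]
finger_gap: 0.0471
grip_force: 0.0
```

```bash
sed -i 's/<.045)\]$/<.16)\&(L[:,2]>.08)]/; s/(L\[:,2\]>.008)&(L\[:,2\]<.045)/(L[:,2]>.125)\&(L[:,2]<.15)/' st.py; python3 st.py
```

```text
t 17.75 lid z est 0.10013754849745425 lateral tool [0.0009 0.0007 0.    ] force tool [-0.3863  1.0803  1.0582] torque tool [ 0.161  -0.1314 -0.0468] q6 0.657905873867429 gap 0.047124878615730274 0.0
plane tool [0.0006 0.007  0.1442] 3437 lid z -0.025047573117587457
disc ((-0.000633622519671917, -0.0013897039461880922), 0.038166847079992294)
grip angle in tool 174.36257387787057 735 [ 0.0019 -0.0014  0.1176] [0.031  0.0108 0.1211]
```

View pics/last.png

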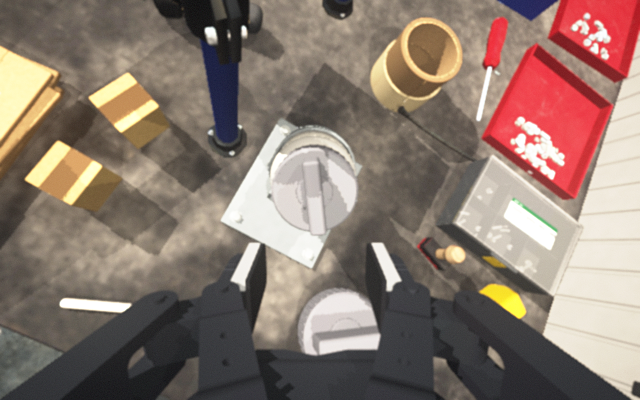

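The final view shows the lid square on the jar at (313,187). The gripper is clear, and the stamp, tape measure and cartons are where they were. Handing in.

```bash
python3 -c "
from bench import manip
print(manip.close_job())"
```

```text
the job is handed in; nothing more can be done
None
```

The lid is screwed home on the jar and released, the bystanders were left where they stood, and the job was handed in at about 18 s of the 51 s; no verdict came back. By my camera estimate the lid's edge sits about 25.1 mm below the rim, reading about 1.4 mm shallow. I judged it home because it stopped descending while the jar began to turn at 0.95 N m.

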